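Sweep loose pipe fittings into the parts bay

TASK

Clear the bench: with the fingers, sweep the three loose black pipe fittings (cap, coupling and plug) along the bench top into the open-fronted red parts bay, so that each stands flat and wholly inside it. Only push them: do not pick any up or tip them over. Leave the brass valve, the white sleeve and the jar standing where they are.

Things in the scene. Friction and masses are not known exactly. Their poses are not given: they have to be found in the camera images.
- bay: The parts bay, fixed to the bench, left or right: three red battens 18 mm thick, 40 mm high, round a grey floor level with the bench (no lip). Origin: centre of the floor, bench height. In its own axes the inside runs from x = -60 mm (open mouth) to +60 mm (back batten) and y = -90 to +90 mm (side battens); the mouth faces its -x, roughly toward the robot.
- cap: Loose black pipe end cap, 46 mm diameter, 32 mm high, round with a bevelled top; stands on its open end. About 35 to 70 g; slides on the bench. Origin: centre of the underside; z up along its axis.
- coupling: Loose black short pipe coupling (ring), 48 mm outside diameter, 36 mm bore, 34 mm high; stands on end. About 35 to 70 g; slides on the bench. Origin: centre of the underside; z up along its axis.
- plug: Loose black pipe plug: disc of 46 mm diameter, 20 mm high, with a 20 mm square drive head on top up to 34 mm; stands on the disc. About 35 to 70 g; slides on the bench. Origin: centre of the underside; z up along its axis.
- valve: Bystander: loose brass ball valve standing on end, 38 mm diameter, 62 mm high, with a red lever plate whose outer face is 28 mm from its axis on the -x side. Origin: centre of the underside; z up.
- sleeve: Bystander: loose white plastic pipe sleeve standing on end, 44 mm diameter, 60 mm high. Origin: centre of the underside; z up.
- jar: Bystander: loose small closed jar with blue cap, 44 mm diameter, 70 mm high. Origin: centre of the underside; z up.
- stock_bin: Bystander, fixed: grey plastic bin full of white fittings, 140 (x) by 190 (y) mm, 60 mm high, on the other side from the bay. Origin: centre of the underside.

How it is judged:
By the outcome, as a careful person would: the job done as asked, in the order asked, and still so for the second after the job is handed in, with the robot touching nothing.
It also fails if it takes over 70 s, if anything falls off the work surface, if the arm or the gripper's body presses on something with over 40 N, if the wrist force passes 120 N, or if a joint passes its speed limit or range.

ROBOT

A 6-joint arm with a two-finger parallel gripper is mounted at the origin on the work surface. World frame = base frame: x ahead of the robot, y to its left, z up, the work surface at z = 0. Lengths are in m, angles in degrees, forces in N, time in s.
With the tool pointing down it reaches from about 0.4 to 0.825 m from the base axis. Payload 7 kg.
Tool frame: the origin (TCP) lies between the finger pads; the fingertips stand 22 mm ahead of it and the grasp point (between the pads) lies 3 mm ahead of it; z points along the fingers, y is the line along which they close (so a half turn about z gives the same grasp; the last joint's range is limited). The gripper opens to 88 mm and grips with 3 to 60 N. Pads are 19 mm wide; open, the fingers measure 130 mm over their backs; the gripper's body (78 mm by 193 mm) begins 47 mm behind the grasp point.
Start: joints at [91.507, 20.546, 0.682, 0, -70.136, -16.507], TCP at [0.175, 0.652, 0.217] pointing down, gripper open.
Joint ranges: [-176.03, 176.03], [-82.01, 121.73], [-58.28, 71.71], [-173.87, 95.51], [-174.79, -0.11], [-173.66, 173.66]. Speed limits (degrees/s): [136.94, 136.94, 172.46, 180, 180, 180].

INTERFACE

Orientations are given as [roll, pitch, yaw] about the fixed x, y, z axes, in that order (R = Rz(yaw) Ry(pitch) Rx(roll)).
In Python, from plant import r, vision gives the robot as it stands.
- The arm moves only by the shell command python3 -m pendant 'ROWS' [FORCE]. ROWS is JSON, a list that holds one entry, the list of rows, each a list of 7 numbers: the shift along the tool's x, y, z scaled (see below), then the turn, a rotation vector about the tool's x, y, z scaled (see below), then the opening, from -1 (shut) to 1 (fully open). In form: [[[x, y, z, wx, wy, wz, fingers], ...]]. A call has exactly 8 rows; each row shifts and turns the commanded pose from where the row before left it, along the tool's axes as they then stand; what a row does not reach is not made up. The controller multiplies each number of a shift by 20 mm and each number of a turn by 4 degrees. A row lasts 1/10 s, in which the tool goes at most 50 mm and 8.59 degrees, less where a joint would pass 70% of its speed; a pose out of reach is approached as far as the arm can. A call with a number of a shift or a turn outside -1 to 1 is refused whole. A call with a gripper value outside its range is refused whole. The fingers move at their own pace and stop on an object; FORCE is the grip in N (left out, the last holds). Time passes only in rows, so rows that do not move let the fingers close, or fill a call up. It gives the time, the measured TCP pose, the force, the opening and the grip force at its end, in the units of the state.
- r.get_state(): the state, without advancing time (a new reading comes with each control period).
- vision.capture(name): name is "scene" or "top" or "wrist"; returns a dict with "frame" (384x512x3 uint8, blue, green, red), "depth" (384x512 float32, m along the optical axis (not along the pixel's ray), 0 where there is no reading), "camera_matrix" (3x3 intrinsics, pixels), "extrinsics" (4x4, takes a point from world to camera coordinates); the wrist camera has in their place "hand_eye" (4x4, takes a point from camera to tool coordinates, whose origin is the TCP and whose axes are the flange's). Camera axes: x right, y up, looking along -z (the intrinsics and any distortion apply to the point x, -y, -z); pixel columns grow to the right and rows downward; lengths in m; the calibration is good to about 2 mm. A picture is of the moment at which its call begins: read the wrist's pose just before it.
- r.close_job(): hands the job in; it is judged then, once.
The state is a dict: "time_s": time; "joints": joint angles; "qd": joint speeds; "joint_torque": joint torques, N m; "tcp_pos": TCP position; "eef_rot": TCP orientation; "contact_force": force on the tool from outside, world axes, zero at the start; "moment": the same for the moment, N m; "gripper_width": finger opening in m; "gripper_force": force on a finger pad.
Only numpy, scipy, OpenCV 4.12 (cv2) and the standard library are available. Lean on these libraries where they do the work, as an engineer would, in place of code of your own. Each camera call takes 0.05 s, during which the arm holds its last target. There are 200 camera calls.

## Working session

There is one attempt and no reset: what is moved stays moved. The work goes in short steps, Python scripts to look and compute and a shell command to move; the robot and the scene stay as the last step left them, time stands still between calls to the robot, and variables do not carry over. Pictures are saved under pics/ and viewed, at most 10 in all, crops included, and the job is handed in when it is done.

```bash
mkdir -p pics; cat > h.py <<'E'
import numpy as np,cv2
from plant import r,vision
def cap(n,f):
    d=vision.capture(n); cv2.imwrite('pics/'+f,d['frame']); np.savez('pics/'+f[:-4]+'.npz',**d); return d
def ray(d,u,v):
    K=d['camera_matrix'];E=np.array(d['extrinsics']);p=np.linalg.inv(K)@[u,v,1]
    c=np.array([p[0],-p[1],-1]);return -E[:3,:3].T@E[:3,3],E[:3,:3].T@c
def at(d,u,v,z):
    o,w=ray(d,u,v);return o+w*(z-o[2])/w[2]
def dep(d):
    K=d['camera_matrix'];E=np.array(d['extrinsics']);D=d['depth'];v,u=np.indices(D.shape)
    c=np.stack([(u-K[0,2])/K[0,0]*D,-(v-K[1,2])/K[1,1]*D,-D],-1)
    return (c-E[:3,3])@E[:3,:3]
E
python3 - <<'E'
from h import *
for n in('top','scene'):
    d=cap(n,n+'0.png');print(n,{k:(v if k!='frame' and k!='depth' else v.shape) for k,v in d.items()})
print(r.get_state())
E
ls
```

```text
top {'frame': (384, 512, 3), 'depth': (384, 512), 'camera_matrix': array([[424.18172108,   0.        , 251.4585219 ],
       [  0.        , 424.18172108, 190.53932643],
       [  0.        ,   0.        ,   1.        ]]), 'extrinsics': array([[-0.00758682, -0.99994981, -0.00654379,  0.01674298],
       [ 0.97121812, -0.00892649,  0.23802455, -0.54245101],
       [-0.23807101, -0.0045496 ,  0.97123709, -0.98972551],
       [ 0.        ,  0.        ,  0.        ,  1.        ]])}
scene {'frame': (384, 512, 3), 'depth': (384, 512), 'camera_matrix': array([[442.64748189,   0.        , 255.65854558],
       [  0.        , 442.64748189, 189.58173692],
       [  0.        ,   0.        ,   1.        ]]), 'extrinsics': array([[-0.27087462,  0.96259153, -0.00667006,  0.15173227],
       [-0.71315526, -0.19601921,  0.67304238,  0.37672516],
       [ 0.64655743,  0.18706689,  0.73957384, -1.6554803 ],
       [ 0.        ,  0.        ,  0.        ,  1.        ]])}
{'time_s': 0.1, 'joints': array([ 9.15077487e+01,  2.05882232e+01,  6.37086494e-01, -1.53302399e-02,
       -7.01363979e+01, -1.65061255e+01]), 'qd': array([-0.03486268, -0.00245275,  0.18481728,  0.13231226, -0.01789884,
       -0.02968105]), 'joint_torque': array([-2.13966872e-03, -5.84154689e+01,  2.93755049e+01,  7.01559439e+00,
        1.01231327e-02, -5.73057036e-05]), 'tcp_pos': array([0.17461943, 0.65153859, 0.21569918]), 'eef_rot': array([ 1.79911978e+02, -1.10539867e-02, -1.50035883e+01]), 'contact_force': array([-0.32116335, -1.01914758, -0.11047816]), 'moment': array([-0.00966577,  0.02542507,  0.01890182]), 'gripper_force': 0.0, 'gripper_width': 0.08768501846228514}
h.py
pics
```

View pictures.

View pics/top0.png

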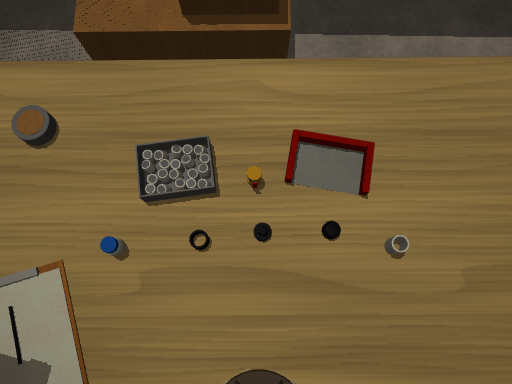

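View pics/scene0.png

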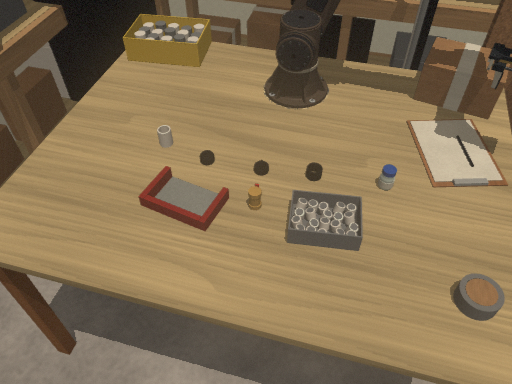

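```bash
python3 - <<'E'
from h import *
im=cv2.imread('pics/top0.png')[120:265,170:420]
cv2.imwrite('pics/crop1.png',cv2.resize(im,None,fx=3.2,fy=3.2,interpolation=cv2.INTER_CUBIC))
im=cv2.imread('pics/scene0.png')[115:235,130:330]
cv2.imwrite('pics/crop2.png',cv2.resize(im,None,fx=4,fy=4,interpolation=cv2.INTER_CUBIC))
d=np.load('pics/top0.npz');P=dep(d);f=d['frame'].astype(int)
for n,(u,v) in dict(coup=(200,240),plug=(262,232),cap=(332,230),valve=(254,175),sleeve=(400,243),jar=(110,245)).items():
    w=P[v-22:v+22,u-22:u+22].reshape(-1,3);w=w[w[:,2]>.008]
    hi=w[w[:,2]>w[:,2].max()-.008]
    (c,rad)=cv2.minEnclosingCircle((w[:,:2]*1000).astype(np.float32))
    print(n,len(w),'max z',w[:,2].max().round(4),'mean top',hi.mean(0).round(4),'circ',np.round(c),round(rad),w[:,:2].min(0).round(3),w[:,:2].max(0).round(3))
E
```

```text
coup 180 max z 1.0905 mean top [0.2913 0.0074 1.0905] circ [369.  84.] 109 [0.291 0.007] [0.45 0.17]
plug 261 max z 1.0905 mean top [0.2913 0.0074 1.0905] circ [381.  -3.] 90 [ 0.291 -0.036] [0.471 0.007]
cap 278 max z 1.0905 mean top [0.2913 0.0074 1.0905] circ [ 376. -101.] 138 [ 0.291 -0.211] [0.472 0.007]
valve 256 max z 1.0905 mean top [0.2913 0.0074 1.0905] circ [450.   6.] 159 [ 0.291 -0.013] [0.609 0.024]
sleeve 318 max z 1.0905 mean top [0.2913 0.0074 1.0905] circ [ 354. -179.] 197 [ 0.291 -0.367] [0.43  0.007]
jar 381 max z 1.0905 mean top [0.2913 0.0074 1.0905] circ [353. 193.] 195 [0.291 0.007] [0.433 0.378]
```

View pics/crop1.png

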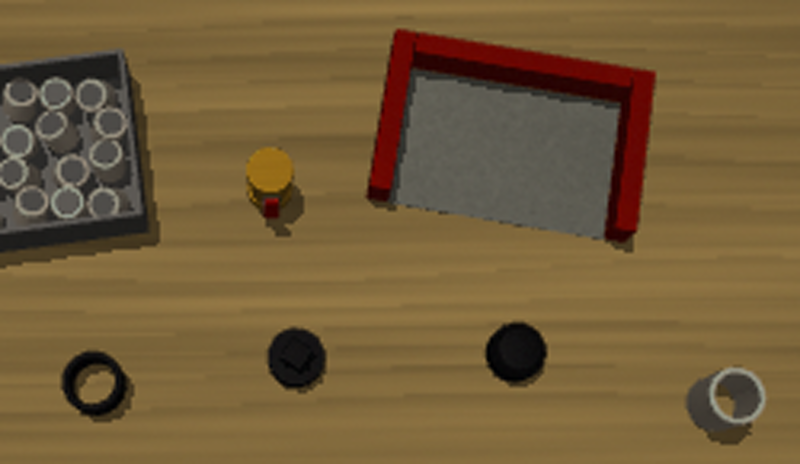

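View pics/crop2.png

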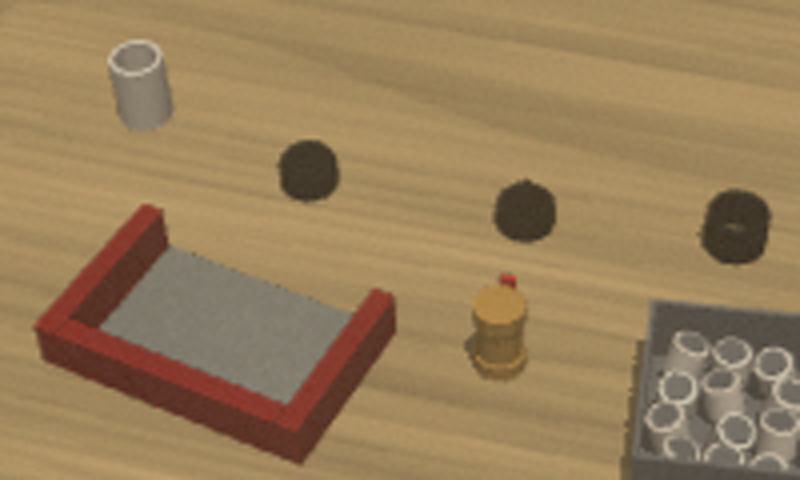

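The top crop shows the coupling ring at about (200,240), plug with its square head at (262.8,231), cap at (331.3,230), bay mouth floor corners at (292.5,183.4) and (359.7,195), valve at (254,174). In the scene crop: cap (207,157.5), plug (261.5,167.5), coupling (314,171.5).

```bash
cat >> h.py <<'E'
def blobs(d,pts):
    P=dep(d);ok=d['depth']>0
    for n,(u,v) in pts.items():
        s=np.s_[v-20:v+20,u-20:u+20];w=P[s][ok[s]&(P[s][:,:,2]>.008)&(P[s][:,:,2]<.15)]
        if len(w)==0: print(n,'none');continue
        t=w[w[:,2]>w[:,2].max()-.006]
        c,rad=cv2.minEnclosingCircle((t[:,:2]*1000).astype(np.float32))
        print(n,len(w),'z',w[:,2].max().round(4),'topcirc',np.round(c),round(rad,1),'box',w[:,:2].min(0).round(3),w[:,:2].max(0).round(3))
E
python3 - <<'E'
from h import *
d=np.load('pics/top0.npz');s=np.load('pics/scene0.npz')
blobs(d,dict(coup=(200,240),plug=(262,232),cap=(332,230),valve=(254,175),sleeve=(400,243),jar=(110,245)))
print('scene');blobs(s,dict(coup=(314,171),plug=(261,167),cap=(207,157),sleeve=(165,136),jar=(387,178)))
for n,a,b in(('coup',(199.7,240),(314.2,167)),('plug',(262.8,231),(261.5,163.5)),('cap',(331.3,230),(207,154)),('batL',(292,181),(224.5,188.5)),('batR',(362,193),(167.5,167.5))):
    o,w=ray(d,*a);p,x=ray(s,*b);t=np.linalg.lstsq(np.stack([w,-x],1),p-o,rcond=None)[0]
    print(n,(o+w*t[0]).round(4),(p+x*t[1]).round(4))
print([at(d,*a,0).round(4) for a in((292.5,183.4),(359.7,195))])
P=dep(d);f=d['frame'].astype(int);m=(f[...,2]>100)&(f[...,1]<40)&(P[...,2]>.03)&(P[...,2]<.06);m[:,:280]=0
print(cv2.minAreaRect((P[m][:,:2]*1000).astype(np.float32)),np.median(P[m][:,2]))
b=P[(P[...,2]>.045)&(P[...,2]<.08)&(np.indices(P.shape[:2])[1]>130)&(np.indices(P.shape[:2])[1]<220)&(np.indices(P.shape[:2])[0]<210)&(np.indices(P.shape[:2])[0]>130)]
print(cv2.minAreaRect((b[:,:2]*1000).astype(np.float32)))
E
```

```text
coup 176 z 0.0383 topcirc [428. 146.] 23.5 box [0.404 0.122] [0.45 0.17]
plug 255 z 0.039 topcirc [447. -13.] 10.2 box [ 0.426 -0.036] [0.471 0.007]
cap 269 z 0.0357 topcirc [ 450. -189.] 18.4 box [ 0.428 -0.211] [ 0.472 -0.166]
valve 250 z 0.0671 topcirc [585.   5.] 22.7 box [ 0.561 -0.013] [0.609 0.024]
sleeve 314 z 0.0639 topcirc [ 409. -346.] 21.8 box [ 0.388 -0.367] [ 0.43  -0.324]
jar 368 z 0.0761 topcirc [412. 358.] 19.8 box [0.39  0.336] [0.433 0.378]
scene
coup 215 z 0.0649 topcirc [555. 122.] 7.7 box [0.406 0.11 ] [0.559 0.168]
plug 179 z 0.0642 topcirc [568.   1.] 9.0 box [ 0.426 -0.038] [0.574 0.008]
cap 165 z 0.0347 topcirc [ 453. -191.] 19.0 box [ 0.431 -0.212] [ 0.475 -0.168]
sleeve 266 z 0.0647 topcirc [ 411. -347.] 23.0 box [ 0.382 -0.37 ] [ 0.435 -0.324]
jar 343 z 0.0742 topcirc [412. 357.] 20.3 box [0.391 0.335] [0.438 0.379]
coup [0.4246 0.1426 0.0325] [0.4242 0.1447 0.0327]
plug [ 0.4466 -0.0154  0.0274] [ 0.4462 -0.0134  0.0273]
cap [ 0.4481 -0.1885  0.025 ] [ 0.4482 -0.1892  0.0252]
batL [ 0.576  -0.0928  0.029 ] [ 0.5752 -0.0891  0.0284]
batR [ 0.5419 -0.2709  0.0312] [ 0.5441 -0.2796  0.034 ]
[array([ 0.5772, -0.0967,  0.    ]), array([ 0.5439, -0.2727,  0.    ])]
((630.5911865234375, -192.98748779296875), (214.1827850341797, 136.2450408935547), 79.48006439208984) 0.03971615632136625
((612.16796875, 209.16751098632812), (141.56309509277344, 190.8251190185547), 7.463257312774658)
```

```bash
R1='x'
for i in 1 2 3; do python3 -m pendant '[[[0.756,0.449,0,0,0,0,-0.4],[0.756,0.449,0,0,0,0,-0.4],[0.756,0.449,0,0,0,0,-0.4],[0.756,0.449,0,0,0,0,-0.4],[0.756,0.449,0,0,0,0,-0.4],[0.756,0.449,0,0,0,0,-0.4],[0.756,0.449,0,0,0,0,-0.4],[0.756,0.449,0,0,0,0,-0.4]]]'; done
```

```text
time_s: 0.9
tcp_pos: [0.274, 0.5501, 0.2167]
eef_rot: [-180.0, 0.0, -15.0]
contact_force: [0.4, 1.6, -0.7]
gripper_width: 0.0298
gripper_force: 0.0
time_s: 1.7
tcp_pos: [0.3722, 0.4495, 0.2166]
eef_rot: [180.0, -0.0, -15.0]
contact_force: [0.4, 0.4, 0.1]
gripper_width: 0.0263
gripper_force: 0.0
time_s: 2.5
tcp_pos: [0.4704, 0.3487, 0.2165]
eef_rot: [180.0, 0.0, -15.0]
contact_force: [0.2, 0.4, -0.6]
gripper_width: 0.0266
gripper_force: 0.0
```

```bash
for i in 1 2 3 4; do python3 -m pendant '[[[0.102,0.82,0.156,0,0,0,-0.4],[0.102,0.82,0.156,0,0,0,-0.4],[0.102,0.82,0.156,0,0,0,-0.4],[0.102,0.82,0.156,0,0,0,-0.4],[0.102,0.82,0.156,0,0,0,-0.4],[0.102,0.82,0.156,0,0,0,-0.4],[0.102,0.82,0.156,0,0,0,-0.4],[0.102,0.82,0.156,0,0,0,-0.4]]]' | grep -v grip; done
python3 -m pendant '[[[0,0,0.5,0,0,0,-0.4],[0,0,0.5,0,0,0,-0.4],[0,0,0.5,0,0,0,-0.4],[0,0,0.5,0,0,0,-0.4],[0,0,0.5,0,0,0,-0.4],[0,0,0.5,0,0,0,-0.4],[0,0,0.5,0,0,0,-0.4],[0,0,0.4,0,0,0,-0.4]]]'
```

```text
time_s: 3.3
tcp_pos: [0.451, 0.2176, 0.1914]
eef_rot: [-180.0, -0.0, -15.0]
contact_force: [-0.0, 0.4, 0.3]
time_s: 4.1
tcp_pos: [0.4328, 0.0866, 0.1664]
eef_rot: [-180.0, -0.0, -15.0]
contact_force: [-0.1, 0.3, 0.5]
time_s: 4.9
tcp_pos: [0.4145, -0.0443, 0.1415]
eef_rot: [-180.0, -0.0, -15.0]
contact_force: [-0.3, -0.1, 0.3]
time_s: 5.7
tcp_pos: [0.3962, -0.1752, 0.1165]
eef_rot: [180.0, -0.0, -15.0]
contact_force: [-0.7, -0.3, -0.0]
time_s: 6.5
tcp_pos: [0.3965, -0.1738, 0.0377]
eef_rot: [180.0, 0.0, -15.0]
contact_force: [0.6, -0.6, 0.2]
gripper_width: 0.0261
gripper_force: 0.0
```

```bash
python3 -m pendant '[[[0.2,0,0.22,0,0,0,-0.4],[0.2,0,0.22,0,0,0,-0.4],[0.5,0,0,0,0,0,-0.4],[0.5,0,0,0,0,0,-0.4],[0.5,0,0,0,0,0,-0.4],[0.5,0,0,0,0,0,-0.4],[0.5,0,0,0,0,0,-0.4],[0.5,0,0,0,0,0,-0.4]]]' | grep -v grip
python3 - <<'E'
from h import *
d=cap('top','top1.png');s=cap('scene','scene1.png')
blobs(s,dict(cap=(200,162)))
m=np.hstack([d['frame'][120:280,230:430],s['frame'][110:270,120:320]])
cv2.imwrite('pics/c3.png',cv2.resize(m,None,fx=2,fy=2,interpolation=cv2.INTER_CUBIC))
E
```

```text
time_s: 7.3
tcp_pos: [0.4633, -0.1918, 0.03]
eef_rot: [-180.0, -0.0, -15.0]
contact_force: [0.2, 0.3, -0.1]
cap 415 z 0.1493 topcirc [ 523. -124.] 11.5 box [ 0.434 -0.228] [ 0.529 -0.114]
```

View pics/c3.png

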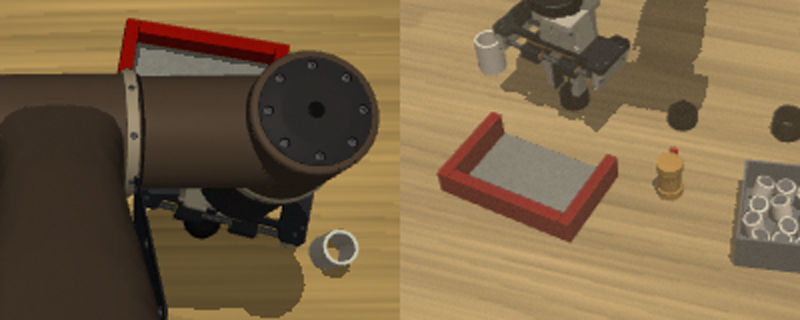

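The cap rides at the fork front (right half, about (575,97)); sleeve and valve untouched. Continuing.

```bash
python3 -m pendant '[[[0.5,0,0,0,0,0,-0.4],[0.5,0,0,0,0,0,-0.4],[0.5,0,0,0,0,0,-0.4],[0.5,0,0,0,0,0,-0.4],[0.5,0,0,0,0,0,-0.4],[0.5,0,0,0,0,0,-0.4],[0.5,0,0,0,0,0,-0.4],[0.5,0,0,0,0,0,-0.4]]]' | grep -v grip
python3 -m pendant '[[[0.5,0,0,0,0,0,-0.4],[0.5,0,0,0,0,0,-0.4],[0.5,0,0,0,0,0,-0.4],[0.5,0,0,0,0,0,-0.4],[0.5,0,0,0,0,0,-0.4],[0.4,0,0,0,0,0,-0.4],[0.3,0,0,0,0,0,-0.4],[0.2,0,0,0,0,0,-0.4]]]' | grep -v grip
python3 -m pendant '[[[-0.2,0,0,0,0,0,-0.4],[-0.5,0,0,0,0,0,-0.4],[-0.8,0,0,0,0,0,-0.4],[-1,0,-1,0,0,0,-0.4],[-1,0,-1,0,0,0,-0.4],[-1,0,-1,0,0,0,-0.4],[-1,0,-1,0,0,0,-0.4],[-1,0,-1,0,0,0,-0.4]]]' | grep -v grip
python3 - <<'E'
from h import *
s=cap('scene','scene2.png')
m=s['frame'][110:270,120:320]
cv2.imwrite('pics/c4.png',cv2.resize(m,None,fx=3,fy=3,interpolation=cv2.INTER_CUBIC))
E
```

```text
time_s: 8.2
tcp_pos: [0.5404, -0.2125, 0.0298]
eef_rot: [180.0, 0.0, -15.0]
contact_force: [0.4, 0.4, -0.0]
time_s: 9.0
tcp_pos: [0.6058, -0.23, 0.0298]
eef_rot: [180.0, 0.0, -15.0]
contact_force: [0.3, -1.0, -0.5]
time_s: 9.8
tcp_pos: [0.4776, -0.1958, 0.1306]
eef_rot: [-180.0, 0.0, -15.0]
contact_force: [1.6, 0.4, -0.1]
```

View pics/c4.png

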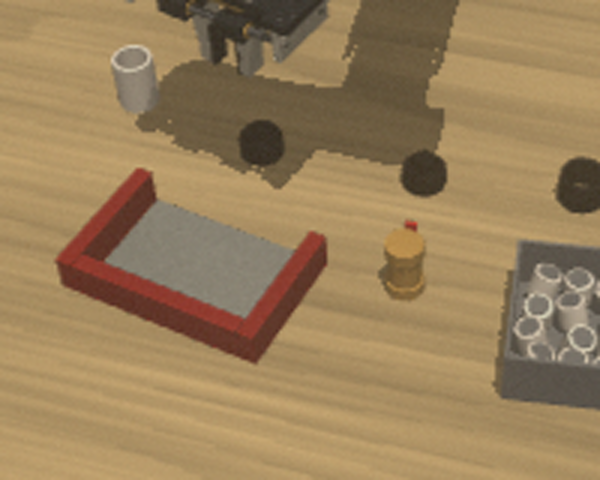

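The cap is still at (207,157) in the scene, so the fingers missed it. I'm checking where the fingers really are before trying again.

```bash
python3 - <<'E'
from h import *
s=np.load('pics/scene2.npz');P=dep(s);blobs(s,dict(cap=(207,157)))
print('state',r.get_state()['tcp_pos'],r.get_state()['gripper_width'])
for n in('scene1','scene2'):
    s=np.load(f'pics/{n}.npz');P=dep(s);ok=s['depth']>0
    T={'scene1':(.4633,-.1918,.03),'scene2':(.4776,-.1958,.1306)}[n]
    q=P[ok];q=q[(np.hypot(q[:,0]-T[0],q[:,1]-T[1])<.09)&(q[:,2]>.012)]
    for z in np.arange(0.01,.2,.01):
        w=q[(q[:,2]>z)&(q[:,2]<z+.01)]
        if len(w): print(n,round(z,3),len(w),w.min(0).round(3),w.max(0).round(3))
import cv2
d=cap('wrist','w1.png');m=cv2.imread('pics/scene1.png')[110:200,160:300]
cv2.imwrite('pics/c5.png',np.hstack([cv2.resize(d['frame'],(400,300)),cv2.resize(m,(400,300),interpolation=cv2.INTER_CUBIC)]));print(d['hand_eye'])
E
```

```text
cap 164 z 0.0346 topcirc [ 453. -192.] 20.5 box [ 0.433 -0.214] [ 0.475 -0.167]
state [ 0.47643854 -0.19558844  0.13382149] 0.02621466092391239
scene1 0.01 28 [ 0.45  -0.207  0.012] [ 0.475 -0.169  0.02 ]
scene1 0.02 54 [ 0.434 -0.212  0.02 ] [ 0.475 -0.167  0.03 ]
scene1 0.03 18 [ 0.445 -0.214  0.03 ] [ 0.476 -0.172  0.04 ]
scene1 0.04 29 [ 0.453 -0.222  0.041] [ 0.483 -0.166  0.05 ]
scene1 0.05 38 [ 0.453 -0.225  0.05 ] [ 0.483 -0.164  0.06 ]
scene1 0.06 33 [ 0.46  -0.225  0.06 ] [ 0.483 -0.165  0.069]
scene1 0.07 31 [ 0.463 -0.226  0.07 ] [ 0.487 -0.163  0.08 ]
scene1 0.08 27 [ 0.45  -0.228  0.08 ] [ 0.487 -0.163  0.09 ]
scene1 0.09 9 [ 0.45  -0.227  0.09 ] [ 0.485 -0.163  0.096]
scene1 0.1 31 [ 0.414 -0.28   0.101] [ 0.51  -0.103  0.11 ]
scene1 0.11 112 [ 0.416 -0.281  0.11 ] [ 0.515 -0.102  0.12 ]
scene1 0.12 207 [ 0.417 -0.28   0.12 ] [ 0.524 -0.108  0.13 ]
scene1 0.13 79 [ 0.433 -0.28   0.13 ] [ 0.514 -0.144  0.14 ]
scene1 0.14 386 [ 0.412 -0.28   0.14 ] [ 0.524 -0.103  0.15 ]
scene1 0.15 155 [ 0.412 -0.28   0.15 ] [ 0.525 -0.102  0.16 ]
scene1 0.16 79 [ 0.456 -0.217  0.16 ] [
[... 382 characters left out ...]
.035]
scene2 0.13 1 [ 0.488 -0.189  0.14 ] [ 0.488 -0.189  0.14 ]
scene2 0.14 36 [ 0.463 -0.226  0.141] [ 0.497 -0.168  0.15 ]
scene2 0.15 46 [ 0.466 -0.227  0.15 ] [ 0.497 -0.167  0.16 ]
scene2 0.16 48 [ 0.467 -0.229  0.16 ] [ 0.498 -0.167  0.17 ]
scene2 0.17 41 [ 0.477 -0.231  0.17 ] [ 0.497 -0.164  0.18 ]
scene2 0.18 33 [ 0.477 -0.232  0.181] [ 0.498 -0.166  0.189]
scene2 0.19 17 [ 0.461 -0.23   0.19 ] [ 0.492 -0.167  0.199]
[[-8.16784879e-04  9.68597514e-01  2.48632639e-01  6.77720722e-02]
 [ 9.99998839e-01  4.71289827e-04  1.44910088e-03 -4.24648877e-04]
 [ 1.28641747e-03  2.48633534e-01 -9.68596774e-01 -1.67533714e-01]
 [ 0.00000000e+00  0.00000000e+00  0.00000000e+00  1.00000000e+00]]
```

View pics/c5.png

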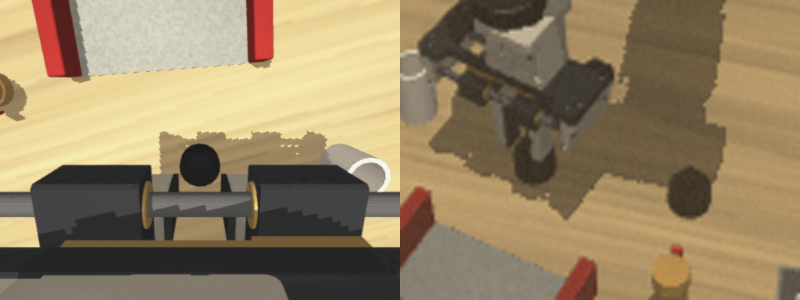

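The depth data puts the fingertips about 8 mm above the reported TCP height, where they should be 22 mm below it. They passed over the cap. I'm correcting for this ~30 mm height offset and descending with the force watched.

```bash
python3 -m pendant '[[[-1,0,0,0,0,0,-0.4],[-1,0,0,0,0,0,-0.4],[-1,0,0,0,0,0,-0.4],[-1,0,0,0,0,0,-0.4],[-0.1,0,0.8,0,0,0,-0.4],[0,0,0.8,0,0,0,-0.4],[0,0,0.8,0,0,0,-0.4],[0,0,0.8,0,0,0,-0.4]]]' | grep -v grip
python3 -m pendant '[[[0,0,0.5,0,0,0,-0.4],[0,0,0.5,0,0,0,-0.4],[0,0,0.5,0,0,0,-0.4],[0,0,0.5,0,0,0,-0.4],[0,0,0.4,0,0,0,-0.4],[0,0,0.3,0,0,0,-0.4],[0,0,0.2,0,0,0,-0.4],[0,0,0,0,0,0,-0.4]]]' | grep -v grip
python3 - <<'E'
from h import *
s=cap('scene','scene3.png');print(r.get_state()['tcp_pos'],r.get_state()['contact_force']);T=r.get_state()['tcp_pos']
P=dep(s);q=P[s['depth']>0];q=q[(np.hypot(q[:,0]-T[0],q[:,1]-T[1])<.09)&(q[:,2]>.005)]
q=q[q[:,0]<.428]
for z in np.arange(0.005,.1,.008):
        w=q[(q[:,2]>z)&(q[:,2]<z+.008)]
        if len(w): print(round(z,3),len(w),w.min(0).round(3),w.max(0).round(3))
E
```

```text
time_s: 10.7
tcp_pos: [0.3998, -0.1749, 0.065]
eef_rot: [-180.0, 0.0, -15.0]
contact_force: [-0.9, 0.3, 0.0]
time_s: 11.5
tcp_pos: [0.4003, -0.175, 0.0075]
eef_rot: [180.0, 0.0, -15.0]
contact_force: [-0.1, 1.1, 0.4]
[ 0.4005004  -0.17498916  0.00780371] [-0.3242068   0.41504385 -0.26149167]
0.005 3 [ 0.349 -0.247  0.005] [ 0.41  -0.116  0.007]
0.013 8 [ 0.385 -0.203  0.015] [ 0.416 -0.149  0.021]
0.021 20 [ 0.393 -0.205  0.022] [ 0.417 -0.148  0.029]
0.029 34 [ 0.389 -0.209  0.029] [ 0.42  -0.145  0.037]
0.037 26 [ 0.392 -0.208  0.037] [ 0.42  -0.148  0.045]
0.045 25 [ 0.399 -0.211  0.045] [ 0.421 -0.145  0.052]
0.053 26 [ 0.399 -0.21   0.054] [ 0.419 -0.145  0.061]
0.061 16 [ 0.385 -0.212  0.062] [ 0.42  -0.145  0.069]
0.069 10 [ 0.388 -0.207  0.069] [ 0.421 -0.146  0.077]
0.077 17 [ 0.358 -0.263  0.079] [ 0.421 -0.085  0.085]
0.085 35 [ 0.351 -0.264  0.085] [ 0.426 -0.085  0.093]
0.093 66 [ 0.349 -0.263  0.093] [ 0.428 -0.087  0.101]
```

```bash
python3 -m pendant '[[[0.2,0,0.12,0,0,0,-0.4],[0.2,0,0.12,0,0,0,-0.4],[0.5,0,0,0,0,0,-0.4],[0.5,0,0,0,0,0,-0.4],[0.5,0,0,0,0,0,-0.4],[0.5,0,0,0,0,0,-0.4],[0.5,0,0,0,0,0,-0.4],[0.5,0,0,0,0,0,-0.4]]]' | grep -v grip
python3 - <<'E'
from h import *
s=cap('scene','scene4.png');T=r.get_state()['tcp_pos'];print(T)
P=dep(s);q=P[s['depth']>0];q=q[(np.hypot(q[:,0]-T[0]-.03,q[:,1]-T[1])<.07)&(q[:,2]>.012)&(q[:,2]<.045)]
print(len(q),q.min(0),q.max(0),q[q[:,0]>T[0]+.025].min(0),q[q[:,0]>T[0]+.025].max(0))
E
```

```text
time_s: 12.35
tcp_pos: [0.4671, -0.1929, 0.0031]
eef_rot: [180.0, 0.0, -15.0]
contact_force: [-1.1, 0.1, 0.1]
[ 0.46893729 -0.19314898  0.00323994]
252 [ 0.45332706 -0.2267159   0.01228608] [ 0.51860897 -0.16424681  0.04439143] [ 0.493947   -0.22356354  0.01228608] [ 0.51860897 -0.17970546  0.03445513]
```

```bash
python3 -m pendant '[[[0.4,0,0,0,0,0,-0.4],[0.5,0,0,0,0,0,-0.4],[0.5,0,0,0,0,0,-0.4],[0.5,0,0,0,0,0,-0.4],[0.5,0,0,0,0,0,-0.4],[0.5,0,0,0,0,0,-0.4],[0.5,0,0,0,0,0,-0.4],[0.5,0,0,0,0,0,-0.4]]]' | grep -v grip
python3 -m pendant '[[[0.5,0,0,0,0,0,-0.4],[0.5,0,0,0,0,0,-0.4],[0.5,0,0,0,0,0,-0.4],[0.5,0,0,0,0,0,-0.4],[0.5,0,0,0,0,0,-0.4],[0.4,0,0,0,0,0,-0.4],[0.3,0,0,0,0,0,-0.4],[0.2,0,0,0,0,0,-0.4]]]' | grep -v grip
python3 -m pendant '[[[-0.2,0,0,0,0,0,-0.4],[-0.5,0,0,0,0,0,-0.4],[-0.8,0,0,0,0,0,-0.4],[-1,0,-1,0,0,0,-0.4],[-1,0,-1,0,0,0,-0.4],[-1,0,-1,0,0,0,-0.4],[-1,0,-1,0,0,0,-0.4],[-1,0,-1,0,0,0,-0.4]]]' | grep -v grip
python3 - <<'E'
from h import *
s=cap('scene','scene5.png');T=r.get_state()['tcp_pos'];print(T)
P=dep(s);q=P[s['depth']>0];q=q[(np.hypot(q[:,0]-.6415,q[:,1]+.24)<.045)&(q[:,2]>.006)&(q[:,2]<.045)]
print(len(q),q.min(0),q.max(0))
E
```

```text
time_s: 13.2
tcp_pos: [0.5423, -0.213, 0.0031]
eef_rot: [180.0, 0.0, -15.0]
contact_force: [-0.6, 0.7, 0.8]
time_s: 14.0
tcp_pos: [0.6077, -0.2305, 0.003]
eef_rot: [180.0, 0.0, -15.0]
contact_force: [-0.8, 1.3, -0.1]
time_s: 14.8
tcp_pos: [0.4796, -0.1963, 0.1038]
eef_rot: [-180.0, 0.0, -15.0]
contact_force: [0.2, -0.8, 0.1]
[ 0.47829216 -0.19604316  0.10685143]
253 [ 0.61819733 -0.27707103  0.00619636] [ 0.68521517 -0.21707096  0.04333825]
```

```bash
python3 -m pendant '[[[-0.486,-0.852,0,0,0,0,-0.4],[-0.486,-0.852,0,0,0,0,-0.4],[-0.486,-0.852,0,0,0,0,-0.4],[-0.486,-0.852,0,0,0,0,-0.4],[-0.486,-0.852,0,0,0,0,-0.4],[-0.486,-0.852,0,0,0,0,-0.4],[-0.486,-0.852,0,0,0,0,-0.4],[-0.486,-0.852,0,0,0,0,-0.4]]]' | grep -v grip
python3 -m pendant '[[[-0.486,-0.852,0,0,0,0,-0.4],[-0.486,-0.852,0,0,0,0,-0.4],[-0.486,-0.852,0,0,0,0,-0.4],[-0.486,-0.852,0,0,0,0,-0.4],[0,0,0,0,0,0.875,-0.4],[0,0,0,0,0,0.875,-0.4],[0,0,0,0,0,0.875,-0.4],[0,0,0,0,0,0.875,-0.4]]]' | grep -v grip
python3 -m pendant '[[[0,0,0.7,0,0,0.875,-0.4],[0,0,0.7,0,0,0.875,-0.4],[0,0,0.7,0,0,0.875,-0.4],[0,0,0.7,0,0,0.875,-0.4],[0,0,0.7,0,0,0.875,-0.4],[0,0,0.7,0,0,0.875,-0.4],[0,0,0.6,0,0,0.875,-0.4],[0,0,0.3,0,0,0.875,-0.4]]]' | grep -v grip
python3 - <<'E'
from h import *
s=cap('scene','scene6.png');print(r.get_state()['tcp_pos'],r.get_state()['eef_rot'])
cv2.imwrite('pics/c6.png',cv2.resize(s['frame'][90:250,120:340],None,fx=3,fy=3,interpolation=cv2.INTER_CUBIC))
P=dep(s);q=P[s['depth']>0]
for c in((.4485,-.0145),(.638,-.238)):
    w=q[(np.hypot(q[:,0]-c[0],q[:,1]-c[1])<.032)&(q[:,2]>.008)&(q[:,2]<.036)];print(len(w),w.min(0),w.max(0))
E
```

```text
time_s: 15.65
tcp_pos: [0.4406, -0.0444, 0.103]
eef_rot: [-180.0, -0.0, -15.0]
contact_force: [0.1, 0.4, -0.5]
time_s: 16.45
tcp_pos: [0.4209, 0.0307, 0.103]
eef_rot: [-180.0, 0.0, -29.1]
contact_force: [0.7, -0.3, -0.1]
time_s: 17.25
tcp_pos: [0.4205, 0.0303, 0.0002]
eef_rot: [179.9, 0.0, -57.2]
contact_force: [0.3, 0.4, -0.1]
[ 4.20176458e-01  3.01544636e-02 -2.14780182e-04] [ 1.79882079e+02  1.91572419e-02 -5.73701052e+01]
162 [ 0.42804279 -0.0366549   0.00800663] [0.47131037 0.00773924 0.03541512]
187 [ 0.61789014 -0.26044395  0.00838408] [ 0.65926424 -0.21683003  0.03431078]
```

View pics/c6.png

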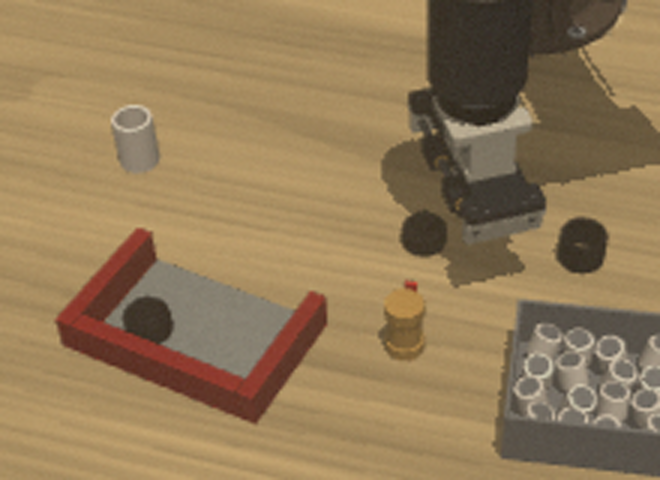

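```bash
python3 -m pendant '[[[0.3,0,-0.06,0,0,0,-0.4],[0.3,0,-0.06,0,0,0,-0.4],[0.5,0,0,0,0,0,-0.4],[0.5,0,0,0,0,0,-0.4],[0.5,0,0,0,0,0,-0.4],[0.5,0,0,0,0,0,-0.4],[0.5,0,0,0,0,0,-0.4],[0.5,0,0,0,0,0,-0.4]]]' | grep -v grip
python3 -m pendant '[[[0.6,0,0,0,0,0,-0.4],[0.6,0,0,0,0,0,-0.4],[0.6,0,0,0,0,0,-0.4],[0.6,0,0,0,0,0,-0.4],[0.6,0,0,0,0,0,-0.4],[0.6,0,0,0,0,0,-0.4],[0.6,0,0,0,0,0,-0.4],[0.4,0,0,0,0,0,-0.4]]]' | grep -v grip
python3 -m pendant '[[[-0.2,0,0,0,0,0,-0.4],[-0.5,0,0,0,0,0,-0.4],[-0.8,0,0,0,0,0,-0.4],[-1,0,0,0,0,0,-0.4],[0,0,-0.4,0,0,-0.975,-0.4],[0,0,-0.4,0,0,-0.975,-0.4],[0,0,-0.4,0,0,-0.975,-0.4],[0,0,-0.4,0,0,-0.975,-0.4]]]' | grep -v grip
python3 -m pendant '[[[0,0,0,0,0,-0.975,-0.4],[0,0,0,0,0,-0.975,-0.4],[0,0,0,0,0,-0.975,-0.4],[0,0,0,0,0,-0.975,-0.4],[0,0,0,0,0,-0.975,-0.4],[0,0,0,0,0,-0.975,-0.4],[0,0,0,0,0,-0.975,-0.4],[0,0,0,0,0,-0.975,-0.4]]]' | grep -v grip
python3 - <<'E'
from h import *
s=cap('scene','scene7.png');print(r.get_state()['tcp_pos'],r.get_state()['eef_rot'])
P=dep(s);q=P[s['depth']>0]
for c in((.5251,-.1326),(.638,-.238)):
    w=q[(np.hypot(q[:,0]-c[0],q[:,1]-c[1])<.04)&(q[:,2]>.008)&(q[:,2]<.036)];print(len(w),w.min(0),w.max(0))
E
```

```text
time_s: 18.1
tcp_pos: [0.4616, -0.0302, 0.0035]
eef_rot: [180.0, 0.0, -57.0]
contact_force: [0.6, 1.8, 0.3]
time_s: 18.9
tcp_pos: [0.5119, -0.1075, 0.0035]
eef_rot: [-180.0, -0.0, -57.0]
contact_force: [-0.2, 0.7, -0.5]
time_s: 19.7
tcp_pos: [0.4832, -0.0637, 0.0359]
eef_rot: [180.0, 0.0, -41.2]
contact_force: [0.8, 0.1, 0.0]
time_s: 20.5
tcp_pos: [0.4833, -0.0638, 0.0356]
eef_rot: [-180.0, 0.0, -10.0]
contact_force: [0.4, 0.5, -1.0]
[ 0.4832456  -0.06382771  0.03556587] [-1.79996708e+02  9.33341043e-03 -9.76389525e+00]
166 [ 0.50409072 -0.15705718  0.00850367] [ 0.55249422 -0.11121405  0.03583949]
185 [ 0.61601344 -0.26178758  0.00809331] [ 0.66024278 -0.21720704  0.03428112]
```

```bash
python3 -m pendant '[[[0,0.758,0,0,0,0,-0.4],[0,0.758,0,0,0,0,-0.4],[0,0.758,0,0,0,0,-0.4],[0,0.758,0,0,0,0,-0.4],[0,0,0.45,0,0,0.05,-0.4],[0,0,0.45,0,0,0.05,-0.4],[0,0,0.45,0,0,0,-0.4],[0,0,0.27,0,0,0,-0.4]]]' | grep -v grip
python3 -m pendant '[[[0.3,0,0,0,0,0,-0.4],[0.3,0,0,0,0,0,-0.4],[0.5,0,0,0,0,0,-0.4],[0.5,0,0,0,0,0,-0.4],[0.5,0,0,0,0,0,-0.4],[0.5,0,0,0,0,0,-0.4],[0.5,0,0,0,0,0,-0.4],[0.5,0,0,0,0,0,-0.4]]]' | grep -v grip
python3 - <<'E'
from h import *
s=cap('scene','scene8.png');T=r.get_state()['tcp_pos'];print(T,r.get_state()['eef_rot'])
P=dep(s);q=P[s['depth']>0]
w=q[(np.hypot(q[:,0]-T[0]-.04,q[:,1]-T[1]+.01)<.04)&(q[:,2]>.01)&(q[:,2]<.018)];print(len(w),w.min(0),w.max(0))
E
```

```text
time_s: 21.35
tcp_pos: [0.4727, -0.1238, 0.0019]
eef_rot: [180.0, 0.1, -10.6]
contact_force: [-0.6, -0.1, 0.3]
time_s: 22.15
tcp_pos: [0.5449, -0.1378, 0.0031]
eef_rot: [180.0, 0.0, -10.6]
contact_force: [-0.7, -0.2, -0.2]
[ 0.54670651 -0.13796046  0.00322511] [ 1.79993339e+02 -7.85025393e-02 -1.05753306e+01]
45 [ 0.55650534 -0.16724934  0.01013398] [ 0.59692268 -0.1214957   0.01791988]
```

```bash
python3 -m pendant '[[[0.5,0,0,0,0,0,-0.4],[0.6,0,0,0,0,0,-0.4],[0.6,0,0,0,0,0,-0.4],[0.6,0,0,0,0,0,-0.4],[0.6,0,0,0,0,0,-0.4],[0.6,0,0,0,0,0,-0.4],[0.4,0,0,0,0,0,-0.4],[0.2,0,0,0,0,0,-0.4]]]' | grep -v grip
python3 -m pendant '[[[-0.2,0,0,0,0,0,-0.4],[-0.5,0,0,0,0,0,-0.4],[-0.8,0,0,0,0,0,-0.4],[-1,0,-1,0,0,0,-0.4],[-1,0,-1,0,0,0,-0.4],[-1,0,-1,0,0,0,-0.4],[-1,0,-1,0,0,0,-0.4],[-1,0,-1,0,0,0,-0.4]]]' | grep -v grip
python3 - <<'E'
from h import *
s=cap('scene','scene9.png');T=r.get_state()['tcp_pos'];print(T,r.get_state()['eef_rot'])
P=dep(s);q=P[s['depth']>0]
for c in((.6578,-.1572),(.638,-.238),(.428,.146),(.585,.005)):
    w=q[(np.hypot(q[:,0]-c[0],q[:,1]-c[1])<.034)&(q[:,2]>.008)&(q[:,2]<.068)];print(len(w),w.min(0),w.max(0))
E
```

```text
time_s: 23.0
tcp_pos: [0.6255, -0.1528, 0.0029]
eef_rot: [180.0, 0.0, -10.6]
contact_force: [-0.9, 0.1, -0.5]
time_s: 23.8
tcp_pos: [0.4946, -0.1285, 0.1038]
eef_rot: [-180.0, 0.0, -10.6]
contact_force: [0.4, 0.0, 0.6]
[ 0.49334371 -0.1283435   0.10681675] [-1.79940087e+02 -1.41909943e-01 -1.06086239e+01]
185 [ 0.63002354 -0.18274613  0.00950014] [ 0.69141132 -0.1372603   0.0424255 ]
187 [ 0.61708032 -0.26102602  0.00861817] [ 0.6691073  -0.21703239  0.03562267]
211 [0.40523868 0.12079066 0.0082045 ] [0.45360858 0.16810314 0.03787461]
267 [ 0.56231899 -0.01528264  0.00845915] [0.61014726 0.0238568  0.06660079]
```

```bash
for i in 1 2; do python3 -m pendant '[[[-0.4125,-0.976,0,0,0,0,-0.4],[-0.4125,-0.976,0,0,0,0,-0.4],[-0.4125,-0.976,0,0,0,0,-0.4],[-0.4125,-0.976,0,0,0,0,-0.4],[-0.4125,-0.976,0,0,0,0,-0.4],[-0.4125,-0.976,0,0,0,0,-0.4],[-0.4125,-0.976,0,0,0,0,-0.4],[-0.4125,-0.976,0,0,0,0,-0.4]]]' | grep -v grip; done
for i in 1 2; do python3 -m pendant '[[[0,0,0,0,0,0.755,-0.4],[0,0,0,0,0,0.755,-0.4],[0,0,0,0,0,0.755,-0.4],[0,0,0,0,0,0.755,-0.4],[0,0,0,0,0,0.755,-0.4],[0,0,0,0,0,0.755,-0.4],[0,0,0,0,0,0.755,-0.4],[0,0,0,0,0,0.755,-0.4]]]' | grep -v grip; done
python3 -m pendant '[[[0,0,0.7,0,0,0.755,-0.4],[0,0,0.7,0,0,0.755,-0.4],[0,0,0.7,0,0,0.755,-0.4],[0,0,0.7,0,0,0.755,-0.4],[0,0,0.7,0,0,0.755,-0.4],[0,0,0.7,0,0,0.755,-0.4],[0,0,0.6,0,0,0.755,-0.4],[0,0,0.2,0,0,0.755,-0.4]]]' | grep -v grip
python3 -c "
from h import *
print(r.get_state()['tcp_pos'],r.get_state()['eef_rot'],r.get_state()['joints'])"
```

```text
time_s: 24.65
tcp_pos: [0.4593, 0.0374, 0.1031]
eef_rot: [-180.0, -0.0, -10.6]
contact_force: [0.6, 0.3, 0.4]
time_s: 25.45
tcp_pos: [0.4234, 0.2027, 0.103]
eef_rot: [-180.0, 0.0, -10.6]
contact_force: [1.0, -1.1, -0.5]
time_s: 26.25
tcp_pos: [0.4236, 0.2018, 0.103]
eef_rot: [-180.0, 0.0, -34.9]
contact_force: [0.6, 0.4, -0.3]
time_s: 27.05
tcp_pos: [0.4236, 0.2018, 0.103]
eef_rot: [-180.0, 0.0, -59.0]
contact_force: [0.3, 0.9, -0.0]
time_s: 27.85
tcp_pos: [0.4231, 0.2012, 0.0021]
eef_rot: [179.9, -0.1, -83.2]
contact_force: [-0.5, 0.4, -0.0]
[0.42312075 0.20124072 0.00205473] [ 1.79914105e+02 -5.90044434e-02 -8.32142725e+01] [ 4.95870502e+01  1.64926585e+01 -3.97647117e+01 -2.70568285e-02
 -3.38457460e+01 -4.27788816e+01]
```

```bash
python3 -m pendant '[[[0.3,0,-0.05,0,0,0,-0.4],[0.3,0,0,0,0,0,-0.4],[0.5,0,0,0,0,0,-0.4],[0.5,0,0,0,0,0,-0.4],[0.6,0,0,0,0,0,-0.4],[0.6,0,0,0,0,0,-0.4],[0.6,0,0,0,0,0,-0.4],[0.6,0,0,0,0,0,-0.4]]]' | grep -v grip
python3 -m pendant '[[[0.6,0,0,0,0,0,-0.4],[0.6,0,0,0,0,0,-0.4],[0.6,0,0,0,0,0,-0.4],[0.6,0,0,0,0,0,-0.4],[0.6,0,0,0,0,0,-0.4],[0.6,0,0,0,0,0,-0.4],[0.6,0,0,0,0,0,-0.4],[0.6,0,0,0,0,0,-0.4]]]' | grep -v grip
python3 - <<'E'
from h import *
s=cap('scene','scene10.png');T=r.get_state()['tcp_pos'];print(T,r.get_state()['eef_rot'])
P=dep(s);q=P[s['depth']>0]
w=q[(np.hypot(q[:,0]-T[0]-.004,q[:,1]-T[1]+.042)<.035)&(q[:,2]>.008)&(q[:,2]<.04)];print(len(w),w.min(0),w.max(0))
E
```

```text
time_s: 28.65
tcp_pos: [0.4344, 0.122, 0.0042]
eef_rot: [-180.0, 0.0, -83.1]
contact_force: [0.2, 0.6, 0.1]
time_s: 29.45
tcp_pos: [0.4459, 0.0268, 0.0041]
eef_rot: [180.0, -0.0, -83.1]
contact_force: [1.1, 0.7, 0.1]
[0.44553432 0.02576438 0.00397957] [ 1.79956885e+02 -1.40144516e-02 -8.31041405e+01]
9 [ 0.46724637 -0.01410941  0.00854126] [0.47515876 0.00972109 0.01352146]
```

```bash
python3 -m pendant '[[[0.6,0,0,0,0,0,-0.4],[0.6,0,0,0,0,0,-0.4],[0.6,0,0,0,0,0,-0.4],[0.6,0,0,0,0,0,-0.4],[0.6,0,0,0,0,0,-0.4],[0.6,0,0,0,0,0,-0.4],[0.6,0,0,0,0,0,-0.4],[0.6,0,0,0,0,0,-0.4]]]' | grep -v grip
python3 -m pendant '[[[0.6,0,0,0,0,0,-0.4],[0.6,0,0,0,0,0,-0.4],[0.6,0,0,0,0,0,-0.4],[0.6,0,0,0,0,0,-0.4],[0.6,0,0,0,0,0,-0.4],[0.4,0,0,0,0,0,-0.4],[0.2,0,0,0,0,0,-0.4],[0.1,0,0,0,0,0,-0.4]]]' | grep -v grip
python3 -m pendant '[[[-0.2,0,0,0,0,0,-0.4],[-0.5,0,0,0,0,0,-0.4],[-0.8,0,0,0,0,0,-0.4],[-1,0,0,0,0,0,-0.4],[-1,0,-0.6,0,0,-0.9,-0.4],[0,0,-0.6,0,0,-0.9,-0.4],[0,0,-0.6,0,0,-0.9,-0.4],[0,0,-0.6,0,0,-0.9,-0.4]]]' | grep -v grip
python3 - <<'E'
from h import *
s=cap('scene','scene11.png');T=r.get_state()['tcp_pos'];print(T,r.get_state()['eef_rot'])
P=dep(s);q=P[s['depth']>0]
for c in((.467,-.171),(.653,-.159),(.636,-.239),(.585,.005)):
    w=q[(np.hypot(q[:,0]-c[0],q[:,1]-c[1])<.034)&(q[:,2]>.008)&(q[:,2]<.068)];print(len(w),w.min(0),w.max(0))
E
```

```text
time_s: 30.3
tcp_pos: [0.4574, -0.0685, 0.0041]
eef_rot: [180.0, -0.0, -83.1]
contact_force: [0.7, 0.8, 0.7]
time_s: 31.1
tcp_pos: [0.4662, -0.1414, 0.0041]
eef_rot: [180.0, 0.0, -83.1]
contact_force: [-0.2, -0.2, -0.3]
time_s: 31.9
tcp_pos: [0.4576, -0.0702, 0.0526]
eef_rot: [-180.0, 0.0, -68.4]
contact_force: [0.7, -1.0, 0.8]
[ 0.45876756 -0.07012342  0.05441317] [-1.79846631e+02 -3.93014200e-02 -6.82065019e+01]
207 [ 0.44617537 -0.19671151  0.00810163] [ 0.49574271 -0.1486259   0.03764993]
176 [ 0.62938836 -0.18326001  0.01003563] [ 0.67638585 -0.13733174  0.03807006]
189 [ 0.61610187 -0.2616065   0.00841201] [ 0.66012135 -0.21669988  0.03449324]
269 [ 0.56182748 -0.01438102  0.00825622] [0.61041742 0.02321338 0.06577325]
```

```bash
for i in 1 2; do python3 -m pendant '[[[0,0,0,0,0,-0.944,-0.4],[0,0,0,0,0,-0.944,-0.4],[0,0,0,0,0,-0.944,-0.4],[0,0,0,0,0,-0.944,-0.4],[0,0,0,0,0,-0.944,-0.4],[0,0,0,0,0,-0.944,-0.4],[0,0,0,0,0,-0.944,-0.4],[0,0,0,0,0,-0.944,-0.4]]]' | grep -v grip; done
python3 -m pendant '[[[-0.278,0.824,0,0,0,0,-0.4],[-0.278,0.824,0,0,0,0,-0.4],[-0.278,0.824,0,0,0,0,-0.4],[-0.278,0.824,0,0,0,0,-0.4],[-0.278,0.824,0,0,0,0,-0.4],[-0.278,0.824,0,0,0,0,-0.4],[0,0,0.5,0,0,0,-0.4],[0,0,0.5,0,0,0,-0.4]]]' | grep -v grip
python3 -c "
from h import *
print(r.get_state()['tcp_pos'],r.get_state()['eef_rot'])"
```

```text
time_s: 32.75
tcp_pos: [0.4575, -0.0706, 0.0519]
eef_rot: [180.0, 0.0, -38.3]
contact_force: [0.1, -0.1, 0.8]
time_s: 33.55
tcp_pos: [0.4576, -0.0706, 0.0519]
eef_rot: [-180.0, 0.0, -8.1]
contact_force: [-0.9, 0.3, 0.3]
time_s: 34.35
tcp_pos: [0.4108, -0.164, 0.0316]
eef_rot: [-180.0, -0.1, -8.3]
contact_force: [0.4, 0.3, -0.2]
[ 0.41078392 -0.1640392   0.03156465] [-1.79984449e+02 -5.32126676e-02 -8.32109159e+00]
```

```bash
python3 -m pendant '[[[0,0,0.5,0,0,0,-0.4],[0,0,0.5,0,0,0,-0.4],[0,0,0.4,0,0,0,-0.4],[0.3,0,0,0,0,0,-0.4],[0.3,0,0,0,0,0,-0.4],[0.4,0,0,0,0,0,-0.4],[0.5,0,0,0,0,0,-0.4],[0.5,0,0,0,0,0,-0.4]]]' | grep -v grip
python3 -m pendant '[[[0.6,0,0,0,0,0,-0.4],[0.6,0,0,0,0,0,-0.4],[0.6,0,0,0,0,0,-0.4],[0.6,0,0,0,0,0,-0.4],[0.6,0,0,0,0,0,-0.4],[0.6,0,0,0,0,0,-0.4],[0.6,0,0,0,0,0,-0.4],[0.5,0,0,0,0,0,-0.4]]]' | grep -v grip
python3 -m pendant '[[[0.5,0,0,0,0,0,-0.4],[0.5,0,0,0,0,0,-0.4],[0.4,0,0,0,0,0,-0.4],[0.3,0,0,0,0,0,-0.4],[0.1,0,0,0,0,0,-0.4],[-0.2,0,0,0,0,0,-0.4],[-0.5,0,0,0,0,0,-0.4],[-0.8,0,0,0,0,0,-0.4]]]' | grep -v grip
python3 -m pendant '[[[-1,0,0,0,0,0,-0.4],[-1,0,-1,0,0,0,-0.4],[-1,0,-1,0,0,0,-0.4],[-1,0,-1,0,0,0,-0.4],[-1,0,-1,0,0,0,-0.4],[-1,0,-1,0,0,0,-0.4],[0,0,-0.5,0,0,0,-0.4],[0,0,0,0,0,0,-0.4]]]' | grep -v grip
python3 - <<'E'
from h import *
s=cap('scene','scene12.png');print(r.get_state()['tcp_pos'])
cv2.imwrite('pics/c7.png',cv2.resize(s['frame'][90:250,120:340],None,fx=3,fy=3,interpolation=cv2.INTER_CUBIC))
P=dep(s);q=P[s['depth']>0]
for c in((.609,-.191),(.653,-.159),(.636,-.239),(.585,.005),(.411,-.347),(.412,.357)):
    w=q[(np.hypot(q[:,0]-c[0],q[:,1]-c[1])<.034)&(q[:,2]>.008)&(q[:,2]<.08)];print(len(w),w.min(0).round(3),w.max(0).round(3))
E
```

```text
time_s: 35.15
tcp_pos: [0.4515, -0.1704, 0.0045]
eef_rot: [-180.0, -0.0, -8.3]
contact_force: [-0.4, 1.1, 0.8]
time_s: 35.95
tcp_pos: [0.5443, -0.1839, 0.004]
eef_rot: [180.0, -0.0, -8.3]
contact_force: [-0.8, 0.3, -0.2]
time_s: 36.75
tcp_pos: [0.5483, -0.1845, 0.004]
eef_rot: [-180.0, 0.0, -8.3]
contact_force: [-0.9, -0.1, -0.1]
time_s: 37.55
tcp_pos: [0.4308, -0.1673, 0.1158]
eef_rot: [-180.0, -0.2, -8.2]
contact_force: [0.6, 0.0, -0.3]
[ 0.43069859 -0.16727979  0.11471259]
237 [ 0.585 -0.222  0.008] [ 0.637 -0.171  0.037]
185 [ 0.626 -0.187  0.01 ] [ 0.675 -0.137  0.038]
209 [ 0.611 -0.263  0.008] [ 0.662 -0.206  0.036]
266 [ 0.562 -0.014  0.008] [0.61  0.023 0.066]
269 [ 0.386 -0.37   0.008] [ 0.437 -0.324  0.065]
347 [0.393 0.335 0.008] [0.438 0.38  0.075]
```

View pics/c7.png

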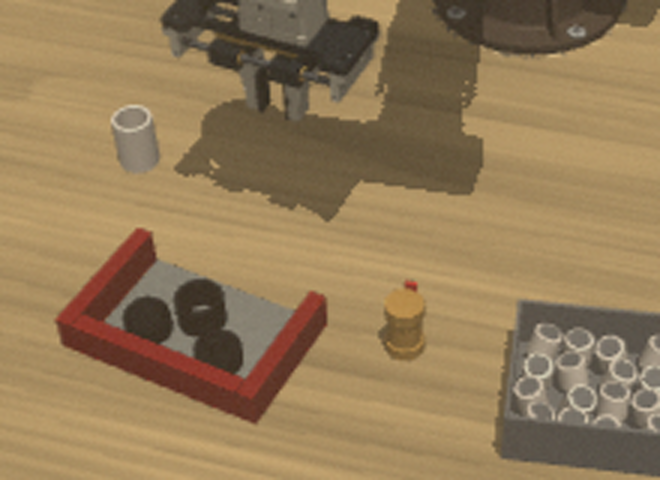

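All three fittings stand flat inside the bay: cap at (148,320), coupling at (201,306) and plug at (219,351). The valve, sleeve and jar haven't moved, and the arm is clear.

```bash
python3 -c "
from plant import r
print(r.close_job())"
```

```text
the job is handed in; nothing more can be done
None
```

The cap, plug and coupling were swept into the red bay and stand flat and wholly inside it; the valve, sleeve and jar stand where they were, and the job was handed in at about 38 s of the 70 s allowed.

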